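# Put the ornaments back on their own coasters

## Robot

A 6-joint arm with a two-finger parallel gripper is mounted at the origin on the work surface. World frame = base frame: x ahead of the robot, y to its left, z up, the work surface at z = 0. Lengths are in mm, angles in rad, forces in N, time in s.
With the tool pointing down it reaches from about 350 to 875 mm from the base axis. Payload 4.2 kg.
Tool frame: the origin (TCP) lies between the finger pads; the fingertips stand 11 mm ahead of it and the grasp point (between the pads) lies 8 mm behind it; z points along the fingers, y is the direction in which the jaws open and shut (so a half turn about z gives the same grasp; the last joint's range is limited). The gripper opens to 85 mm and grips with 20 to 120 N. Pads are 22 mm wide; open, the fingers measure 114 mm over their backs; the gripper's body (76 mm by 85 mm) begins 54 mm behind the grasp point. The pads swing forward as they close: fully open they stand 13 mm farther back than shut.
Start: joints at [1.583, 0.385, 0.008, 0, -1.194, -0.259], TCP at [152.657, 606.049, 242.312] pointing down, gripper open.
Joint ranges: [-3.14, 3.14], [-1.21, 2.06], [-1.07, 1.41], [-3.16, 2.05], [-2.99, -0.16], [-3.1, 3.1]. Speed limits (rad/s): [2.79, 2.79, 3.14, 3.14, 3.14, 3.14].

## Interface

Orientations are given as a unit quaternion [x, y, z, w].
In Python, from bench import * gives the robot as it stands.
- The arm moves only by the tool servo_tool, never from a script. Its argument "rows" is a list of rows, each a list of 7 numbers: the opening, from 0 (shut) to 1 (fully open), then the shift along the tool's x, y, z in cm, then the turn, a rotation vector about the tool's x, y, z in degrees. A call has 1 to 12 rows; each row shifts and turns the commanded pose from where the row before left it, along the tool's axes as they then stand; what a row does not reach is not made up. A row lasts 1/10 s, in which the tool goes at most 50 mm and 8.59 degrees, less where a joint would pass 70% of its speed; a pose out of reach is approached as far as the arm can. A call is refused whole if a number of a shift passes 5 or a number of a turn 8.59, either way. A call with a gripper value outside its range is refused whole. The fingers move at their own pace and stop on an object; the grip force is fixed at half the most. Time passes only in rows, so rows that do not move let the fingers close. It gives the time, the measured TCP pose, the force and the opening at its end, in the units of the state.
- read_state(): the state, without advancing time (a new reading comes with each control period).
- get_image(name): name is "side" or "top" or "wrist"; returns a dict with "image" (400x640x3 uint8, red, green, blue), "mtx" (3x3 intrinsics, pixels), "extrinsics" (4x4, takes a point from camera to world coordinates). Camera axes: x right, y up, looking along -z (the intrinsics and any distortion apply to the point x, -y, -z); pixel columns grow to the right and rows downward; lengths in mm; the calibration is good to about 2 mm. A picture is of the moment at which its call begins. There is no depth.
- job_done(): hands the job in, once; it reports no verdict.
The state is a dict: "clock": time; "joints": joint angles; "joint_vel": joint speeds; "joint_efforts": joint torques, N m; "position": TCP position; "ee_rot": TCP orientation; "contact_force": force on the tool from outside, world axes, zero at the start; "wrist_torque": the same for the moment, N m; "gripper_width": finger opening in mm.
Only numpy, scipy, OpenCV 4.12 (cv2) and the standard library are available. Lean on these libraries where they do the work, as an engineer would, in place of code of your own. Each camera call takes 0.05 s, during which the arm holds its last target. There are 200 camera calls.

## Task

Before the flat is handed back, put every ornament in the middle of its own coaster: the white owl on the round cork one, the brass candlestick on the square white marble one, the wooden clock on the round green one. First lay the pen lengthwise along the middle of the dark wooden pen rest, which clears the square blue coaster; then use that blue coaster as the spare place, standing an ornament on it while you swap the others round. Set the ornaments down gently and upright, do not knock them over or against each other, and leave the orange-lidded box where it is.

Things in the scene. Friction and masses are not known exactly. Their poses are not given: they have to be found in the camera images.
- owl: White ceramic owl figurine, round, 88 mm high, two small ears, brass eyes, orange beak. Origin: centre of its underside; z up, beak towards -x. Its sides are a straight 48 mm diameter cylinder from 30 to 70 mm above the underside (foot 52 mm in diameter): grip there, from any side. 130 to 200 g. It starts on the marble or the green coaster.
- candlestick: Brass candlestick without a candle, round, 85 mm high: foot 68 mm in diameter, thin 18 mm stem, then a 38 mm diameter straight cup from 50 to 85 mm above the underside: grip the cup. Origin: centre of its underside, z up. 220 to 350 g. It starts on the green or the marble coaster; if it already stands on the marble one, that is its right place.
- clock: Small wooden table clock, a block 36 mm deep (its x) by 76 mm wide (its y) by 72 mm high, white dial on its -x face. Origin: centre of its underside, z up. Grip it across the 36 mm depth. It may face any way at the end. 160 to 250 g. It starts on the cork coaster.
- pen: Aluminium pen, square section 11 mm by 11 mm (12.5 mm high over the clip), 133 mm long, lying along its x axis (dark tip towards +x). Origin: middle of its length, on its underside. 24 to 38 g. It starts lying across the blue coaster, its ends sticking out.
- coaster_cork: Round cork coaster, 100 mm in diameter, 8 mm thick, fixed to the table. Origin: centre of its underside (table height); its top is at 8 mm. Place of the owl.
- coaster_marble: Square white marble coaster, 90 mm by 90 mm, 8 mm thick, fixed. Origin: centre of its underside; its top is at 8 mm. Place of the candlestick.
- coaster_green: Round green coaster, 100 mm in diameter, 8 mm thick, fixed. Origin: centre of its underside; its top is at 8 mm. Place of the clock.
- coaster_blue: Square blue coaster, 90 mm by 90 mm, 8 mm thick, fixed. Origin: centre of its underside; its top is at 8 mm. The spare place; the pen lies on it at the start.
- pen_rest: Flat dark wooden pen rest, a slab 175 mm long (its x) by 45 mm wide, 6 mm thick, no rim, fixed. Origin: centre of its underside; its top is at 6 mm.
- lidded_box: White plastic box with an orange lid, 96 mm by 116 mm by 59 mm high, loose, 0.6 kg. Origin: centre of its underside. To be left alone. (Also near it, a 20 mm high amber tea light. Taller things, up to 225 mm, stand only beyond 0.72 m from the robot's axis.)
Things that resemble listed ones, but are neither listed nor needed, are in the scene too. Leave any purple look-alike of the candlestick alone.

How it is judged (in metres and radians):
On the way, in this order (a step that is already met when the one before it is completed fails the run):
1. the pen lies along the pen rest, let go (horizontal distance between pen and pen_rest below 0.015 m and angle between the x axis of pen and the x axis of pen_rest, either way round below 0.2 rad and z of pen in the frame of pen_rest below 0.01 m and contact force between the fingers and pen below 0.05 N), for 0.2 s.
2. an ornament stands upright on the blue coaster, let go (((horizontal distance between owl and coaster_blue below 0.03 m and z of owl in the frame of coaster_blue below 0.012 m and angle between owl's own z axis and vertical below 0.12 rad and contact force between the fingers and owl below 0.05 N) or (horizontal distance between candlestick and coaster_blue below 0.03 m and z of candlestick in the frame of coaster_blue below 0.012 m and angle between candlestick's own z axis and vertical below 0.12 rad and contact force between the fingers and candlestick below 0.05 N) or (horizontal distance between clock and coaster_blue below 0.03 m and z of clock in the frame of coaster_blue below 0.012 m and angle between clock's own z axis and vertical below 0.12 rad and contact force between the fingers and clock below 0.05 N))), for 0.2 s.
At the end, for the whole second after the job is handed in: Owl on the cork coaster, candlestick on marble, clock on green, each upright (0.12 rad) and centred within 15 mm; the pen on the pen rest, centred within 15 mm and along it within 0.2 rad; the lidded box within 20 mm of its start; all released and at rest (horizontal distance between owl and coaster_cork below 0.015 m and z of owl in the frame of coaster_cork below 0.012 m and angle between each of owl, candlestick, clock's own z axis and vertical below 0.12 rad and linear speed of each of owl, candlestick, clock, pen below 0.02 m/s and angular speed of each of owl, candlestick, clock, pen below 0.2 rad/s and horizontal distance between candlestick and coaster_marble below 0.015 m and z of candlestick in the frame of coaster_marble below 0.012 m and horizontal distance between clock and coaster_green below 0.015 m and z of clock in the frame of coaster_green below 0.012 m and horizontal distance between pen and pen_rest below 0.015 m and angle between the x axis of pen and the x axis of pen_rest, either way round below 0.2 rad and z of pen in the frame of pen_rest below 0.01 m and distance of lidded_box from where it was at the start of the episode below 0.02 m); the robot touches nothing.
It fails at once if an ornament is knocked over (angle between any of owl, candlestick, clock's own z axis and vertical above 0.6 rad).
It fails at once if two ornaments are knocked against each other (over 2 N) (contact force between owl and candlestick above 2 N or contact force between any of owl, candlestick and clock above 2 N).
It fails at once if an ornament is dropped or pressed hard on a coaster (over 40 N) (contact force between any of owl, candlestick, clock and coaster_cork above 40 N or contact force between any of owl, candlestick, clock and coaster_marble above 40 N or contact force between any of owl, candlestick, clock and coaster_green above 40 N or contact force between any of owl, candlestick, clock and coaster_blue above 40 N).
It fails at once if the lidded box is pushed more than 20 mm (distance of lidded_box from where it was at the start of the episode above 0.02 m).
It also fails if it takes over 128 s, if anything falls off the work surface, if the arm or the gripper's body presses on something with over 40 N, if the wrist force passes 120 N, or if a joint passes its speed limit or range.

## Working session

There is one attempt and no reset: what is moved stays moved. The work goes in short steps, Python scripts to look and compute and a tool call to move; the robot and the scene stay as the last step left them, time stands still between calls to the robot, and variables do not carry over. Pictures are saved under pics/ and viewed, about 12 in all and at most 16, crops included, and the job is handed in when it is done.

Besides the shell and the picture viewer there is one more tool, called after ">>>" by a JSON object that holds its "op" and its "data", one argument or row to a line. servo_tool: Moves the arm, as the interface text tells. Its arguments: {"type":"object","properties":{"rows":{"type":"array","items":{"type":"array","items":{"type":"number"}}}},"required":["rows"]}

```bash
mkdir -p pics; cat > h.py <<'E'
from bench import *
import cv2, numpy as np
def snap(name,fn):
    d=get_image(name); cv2.imwrite(f"pics/{fn}.png",cv2.cvtColor(d["image"],cv2.COLOR_RGB2BGR)); np.savez(f"pics/{fn}.npz",**{k:np.array(v) for k,v in d.items() if v is not None and k in("image","mtx","extrinsics")}); return d
def ray(d,u,v):
    E=np.array(d["extrinsics"]);K=np.array(d["mtx"]); r=np.linalg.solve(K,[u,v,1.]); r=np.array([r[0],-r[1],-r[2]])
    return E[:3,3],E[:3,:3]@r
def at(d,u,v,z):
    o,r=ray(d,u,v); return o+r*(z-o[2])/r[2]
def tri(*obs):
    A=np.zeros((3,3));b=np.zeros(3)
    for d,u,v in obs:
        o,r=ray(d,u,v); r=r/np.linalg.norm(r);P=np.eye(3)-np.outer(r,r);A+=P;b+=P@o
    return np.linalg.solve(A,b)
def proj(d,p):
    E=np.linalg.inv(np.array(d["extrinsics"]));q=E[:3,:3]@np.array(p)+E[:3,3];q=np.array(d["mtx"])@[q[0],-q[1],-q[2]];return q[:2]/q[2]
def load(fn): return dict(np.load(f"pics/{fn}.npz"))
E
python3 - <<'E'
from h import *
for n in("top","side","wrist"):
    d=snap(n,n+"0"); print(n,d.keys(),np.round(d["extrinsics"],3).tolist(),np.round(d["mtx"],1).tolist())
print(read_state())
a=[cv2.imread(f"pics/{n}0.png") for n in("top","side")]
E
```

```text
top dict_keys(['image', 'mtx', 'extrinsics']) [[-0.017, 0.986, -0.168, 360.243], [-1.0, -0.014, 0.016, -7.036], [0.014, 0.168, 0.986, 982.251], [0.0, 0.0, 0.0, 1.0]] [[458.5, 0.0, 321.5], [0.0, 458.5, 200.7], [0.0, 0.0, 1.0]]
side dict_keys(['image', 'mtx', 'extrinsics']) [[0.933, 0.296, -0.207, 315.616], [-0.361, 0.738, -0.571, -555.414], [-0.016, 0.607, 0.795, 778.87], [0.0, 0.0, 0.0, 1.0]] [[387.2, 0.0, 324.2], [0.0, 387.2, 196.4], [0.0, 0.0, 1.0]]
wrist dict_keys(['image', 'mtx', 'extrinsics']) [[-0.245, 0.922, 0.3, 228.83], [-0.97, -0.233, -0.075, 586.989], [0.001, -0.309, 0.951, 373.31], [0.0, 0.0, 0.0, 1.0]] [[297.9, 0.0, 320.9], [0.0, 297.9, 200.9], [0.0, 0.0, 1.0]]
{'clock': 0.15, 'joints': array([ 1.58260985e+00,  3.85370410e-01,  6.94812629e-03, -3.56821724e-04,
       -1.19404224e+00, -2.58630074e-01]), 'joint_vel': array([-0.00075547, -0.0007496 ,  0.00707829,  0.00365809,  0.00115503,
       -0.0015814 ]), 'joint_efforts': array([ 3.28853330e-04, -3.92674828e+01,  1.88580859e+01,  4.18857157e+00,
       -3.41465224e-03, -2.24157887e-06]), 'position': array([152.56082027, 605.64953465, 241.48119275]), 'ee_rot': array([ 9.92386400e-01, -1.23160501e-01, -5.18843236e-05,  8.48840657e-04]), 'contact_force': array([0.447381  , 0.72977733, 0.36391232]), 'wrist_torque': array([0.01468198, 0.02924921, 0.0036655 ]), 'gripper_width': 85.26186844543554}
```

View pics/top0.png

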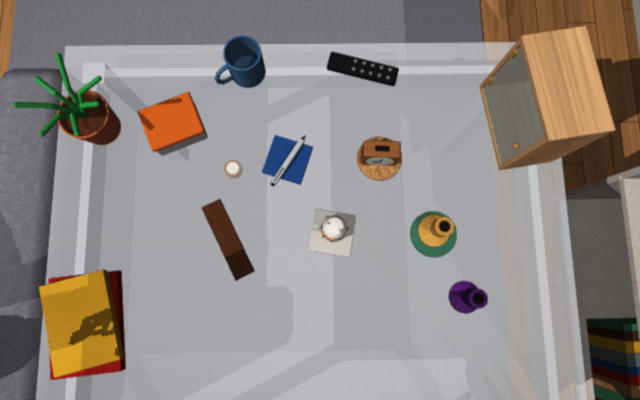

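View pics/side0.png

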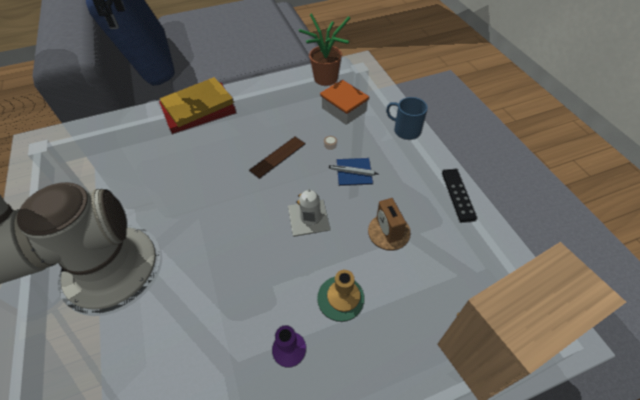

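```bash
python3 - <<'E'
from h import *
a=cv2.imread("pics/top0.png")[120:290,195:465]; cv2.imwrite("pics/tc.png",cv2.resize(a,(800,504),interpolation=cv2.INTER_CUBIC))
a=cv2.imread("pics/side0.png")[130:325,240:420]; cv2.imwrite("pics/sc.png",cv2.resize(a,(554,600),interpolation=cv2.INTER_CUBIC))
# colour masks
for n in("top","side"):
    d=load(n+"0"); im=d["image"]; hsv=cv2.cvtColor(im,cv2.COLOR_RGB2HSV)
    H,S,V=[hsv[...,i].astype(int) for i in range(3)]
    roi=np.zeros(H.shape,bool)
    if n=="top": roi[110:320,190:480]=1
    else: roi[120:330,230:430]=1
    for k,m,z in(("blue",(abs(H-110)<12)&(S>120),8),("green",(H>60)&(H<90)&(S>100),8),("rest",(H<15)&(S>90)&(V<110),6),("cork",(H>8)&(H<22)&(S>80)&(V>110),8)):
        m=(m&roi).astype(np.uint8); c,_=cv2.findContours(m,cv2.RETR_EXTERNAL,cv2.CHAIN_APPROX_NONE)
        for q in sorted(c,key=cv2.contourArea)[-3:]:
            if cv2.contourArea(q)<60: continue
            w=np.array([at(d,u+0.,v+0.,z)[:2] for u,v in q[:,0]],np.float32)
            r=cv2.minAreaRect(w); print(n,k,cv2.contourArea(q),cv2.boundingRect(q),"rect",np.round(r[0],1),np.round(r[1],1),round(r[2],1),"circ",np.round(cv2.minEnclosingCircle(w)[0],1),round(cv2.minEnclosingCircle(w)[1],1))
E
```

```text
top blue 538.0 (282, 145, 30, 39) rect [611.9  29.4] [42.  86.9] 71.4 circ [611.5  28.6] 46.2
top blue 634.0 (263, 136, 33, 40) rect [625.2  68.8] [48.3 87.1] 71.4 circ [624.7  68.1] 48.4
top green 487.0 (411, 212, 45, 44) rect [ 450.1 -258.7] [93.8 91.2] 33.5 circ [ 451.2 -260.4] 48.1
top rest 78.0 (375, 145, 15, 7) rect [ 642.4 -158.7] [31.2 13.7] 89.3 circ [ 642.4 -158.7] 16.8
top rest 1466.0 (202, 200, 51, 80) rect [447.6 178.6] [170.2  41.5] 26.0 circ [446.7 179.7] 86.7
top cork 225.0 (190, 110, 14, 27) rect [704.9 250.4] [60.3 28.5] 1.8 circ [704.7 260.4] 30.3
top cork 819.5 (418, 215, 36, 32) rect [ 461.8 -265.7] [65.4 76. ] 43.1 circ [ 460.4 -266.7] 39.3
top cork 1077.0 (357, 137, 44, 43) rect [ 619.6 -149.6] [94.3 95. ] 89.3 circ [ 621.9 -154.7] 53.5
side blue 201.5 (337, 159, 33, 10) rect [628.   73.1] [32.4 85.2] 68.0 circ [627.5  72.1] 44.6
side blue 294.0 (338, 172, 34, 13) rect [611.4  25.3] [40.7 85.4] 68.1 circ [611.7  26.9] 45.0
side green 118.5 (319, 280, 29, 40) rect [ 428.6 -262.4] [44.6 90.8] 1.7 circ [ 444. -262.] 45.4
side rest 188.0 (385, 200, 21, 42) rect [ 650.4 -129.6] [117.9  43.5] 67.5 circ [ 635.1 -123.2] 59.0
side rest 566.0 (251, 138, 53, 39) rect [448.7 176.6] [166.7  37.9] 25.9 circ [449.  175.9] 84.4
side cork 231.0 (335, 270, 19, 17) rect [ 476.6 -223.9] [37.4 38.9] 68.4 circ [ 476.1 -224.3] 20.5
side cork 283.0 (328, 283, 23, 28) rect [ 443.2 -261.8] [31.9 64.4] 12.2 circ [ 455.5 -259.1] 32.4
side cork 306.0 (369, 218, 24, 31) rect [ 589.5 -152.2] [34.7 88.4] 0.8 circ [ 606.2 -152. ] 44.2
```

View pics/tc.png

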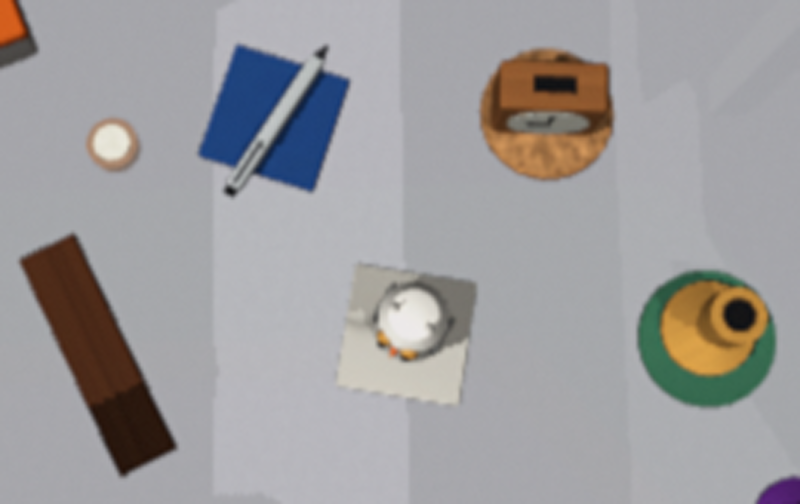

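View pics/sc.png

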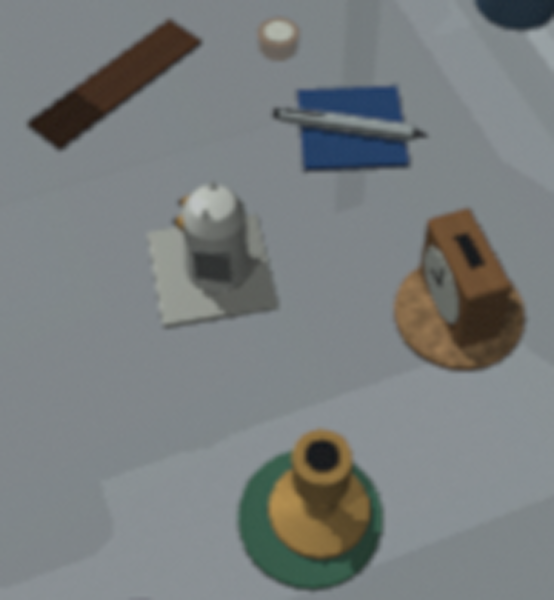

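```bash
cat > m.py <<'E'
from h import *
T=load("top0");S=load("side0")
t=lambda u,v:(T,(u+.5)/2.963+195-.5,(v+.5)/2.963+120-.5)
s=lambda u,v:(S,(u+.5)/3.078+240-.5,(v+.5)/3.078+130-.5)
def P(n,a,b):
    p=tri(t(*a),s(*b)); e=[np.linalg.norm(proj(x[0],p)-np.array(x[1:])) for x in (t(*a),s(*b))]
    print(n,np.round(p,1),"err px",np.round(e,2)); return p
tip=P("tip",(324,47),(427,133));rear=P("rear",(231,190),(275,113))
print("pen mid",(tip+rear)/2,"len",np.linalg.norm(tip-rear),"ang",np.degrees(np.arctan2(*(tip-rear)[[1,0]])))
def quad(n,A,B,z):
    w=[P(n,a,b) for a,b in zip(A,B)]; print(n,"tri mean",np.round(np.mean(w,0),1))
    for nm,f,C in(("top",t,A),("side",s,B)):
        q=np.array([at(*f(*c),z) for c in C]); print("  ",nm,"centre",np.round(q.mean(0)[:2],1),"sides",np.round(np.linalg.norm(q-np.roll(q,-1,0),axis=1),1),"ang",np.round([np.degrees(np.arctan2(*(q[(i+1)%4]-q[i])[[1,0]])) for i in range(4)],1))
quad("rest",[(74,234),(20,259),(123,476),(176,448)],[(202,42),(171,18),(28,123),(60,150)],6)
quad("blue",[(237,44),(350,80),(313,192),(199,156)],[(398,86),(409,166),(304,171),(297,90)],8)
quad("marble",[(357,262),(477,282),(460,405),(336,385)],[(258,217),(278,306),(165,326),(148,235)],8)
P("green",(707,339),(310,519))
print("cork top",at(*t(547,114),8)); 
c=np.array([at(*s(u,v),8) for u,v in((394,311),(526,312),(460,368),(410,347),(508,352))],np.float32)
print("cork side pts",np.round(c[:,:2],1).tolist())
P("cup top",(740,315),(322,455)); P("owl head",(412,318),(213,210))
quad("clock",[(503,61),(610,64),(609,110),(500,108)],[(472,210),(510,284),(461,298),(428,220)],80)
E
python3 m.py
```

```text
tip [671.7  12.6  14.9] err px [0.63 0.53]
rear [562.8  81.5  15.1] err px [0.16 0.13]
pen mid [617.27160618  47.03545208  14.99773178] len 128.79461986525948 ang -32.31540280932751
rest [535.2 196.6   3.9] err px [0.4 0.3]
rest [517.6 234.6   6.3] err px [0.7  0.53]
rest [361.4 158.    6.4] err px [0.74 0.58]
rest [379.9 121.3   2.5] err px [0.48 0.39]
rest tri mean [448.6 177.6   4.8]
   top centre [447.2 177.5] sides [ 42.6 174.   41.7 172.4] ang [ 114.8 -153.9  -63.    25.9]
   side centre [449.6 176.5] sides [ 43.6 174.1  43.7 172.6] ang [ 112.  -153.8  -66.1   26.2]
blue [676.8  77.8   6.3] err px [0.3  0.25]
blue [648.4  -6.1   3.4] err px [0.09 0.08]
blue [564.3  22.2   2.8] err px [0.38 0.32]
blue [591.6 105.4   7.8] err px [0.49 0.4 ]
blue tri mean [620.3  49.8   5.1]
   top centre [618.8  49.9] sides [88.6 89.  88.  89.6] ang [-109.   161.5   71.4  -18.1]
   side centre [619.9  47.7] sides [90.9 87.6 91.7 88.9] ang [-109.4  161.6   71.4  -18.9]
marble [511.2  -9.3   4.2] err px [0.23 0.2 ]
marble [494.5 -96.1   6.5] err px [0.07 0.06]
marble [407.1 -81.4   7.2] err px [0.6
[... 387 characters left out ...]
[574.7000122070312, -133.89999389648438], [667.2000122070312, -171.6999969482422], [598.7000122070312, -196.60000610351562], [572.2999877929688, -167.0], [637.7999877929688, -197.60000610351562]]
cup top [ 458.4 -260.8   95.4] err px [0.35 0.36]
owl head [462.1 -45.4  81.4] err px [0.81 0.71]
clock [ 640.7 -112.7   76. ] err px [0.76 0.69]
clock [ 633.6 -185.    83.7] err px [0.05 0.04]
clock [ 599.1 -182.5   83.1] err px [1.05 1.  ]
clock [ 606.6 -109.3   76.7] err px [0.62 0.57]
clock tri mean [ 620.  -147.4   79.9]
   top centre [ 619.8 -147.5] sides [74.  32.8 74.9 33.6] ang [-92.4 176.2  88.2  -5.4]
   side centre [ 620.1 -147.6] sides [68.1 37.1 69.9 34.1] ang [-94.5 176.5  83.   -6.3]
```

The top and side views agree to about 2 mm:

| Item | x, y (mm) | Angle | Notes |
|---|---|---|---|
| Pen | 617, 47 | -32° | |
| Pen rest | 448, 177 | 26° | |
| Blue coaster | 619, 49 | | |
| Marble coaster | 458, -45 | | owl stands on it |
| Green coaster | 451, -261 | | candlestick stands on it |
| Cork coaster | 619, -151 | | clock stands on it |

I'm moving to the pen.

>>> {"op": "servo_tool", "data": {
  "rows": [
    [1,3.3,2.4,0,0,0,0],
    [1,3.3,2.4,0,0,0,0],
    [1,3.3,2.4,0,0,0,0],
    [1,3.3,2.4,0,0,0,0],
    [1,3.3,2.4,0,0,0,0],
    [1,3.3,2.4,0,0,0,0],
    [1,3.3,2.4,0,0,0,0],
    [1,3.3,2.4,0,0,0,0],
    [1,3.3,2.4,0,0,0,0],
    [1,3.3,2.4,0,0,0,0],
    [1,3.3,2.4,0,0,0,0],
    [1,3.3,2.4,0,0,0,0]
  ]
}}

```text
clock: 1.35
position: [467.0, 228.5, 242.2]
ee_rot: [0.992, -0.123, -0.0, 0.0]
contact_force: [0.5, 0.7, 0.3]
gripper_width: 85.3
```

```bash
cat > go.py <<'E'
import sys
from bench import read_state
from scipy.spatial.transform import Rotation as R
import numpy as np
# usage: go.py x y z psi_deg
a=[float(v) for v in sys.argv[1:5]]
s=read_state();M=R.from_quat(s["ee_rot"]).as_matrix();psi=np.degrees(np.arctan2(M[1,0],M[0,0]))
d=M.T@(np.array(a[:3])-s["position"])/10
print("t",round(s["clock"],1),"pos",np.round(s["position"],1),"psi",round(psi,1),"w",round(s["gripper_width"],1),"F",np.round(s["contact_force"],1),"j",np.round(s["joints"],2),"toolz",np.round(M[:,2],3))
t=(psi-a[3]+180)%360-180
print("shift cm total",np.round(d,2),"turn z deg",round(t,1))
E
python3 go.py 617.5 47.5 150 -32.3
```

```text
t 1.4 pos [467.  228.5 242.2] psi -14.1 w 85.3 F [0.5 0.7 0.3] j [ 0.77  0.21 -0.25 -0.   -1.12  0.56] toolz [-0. -0. -1.]
shift cm total [19.02 13.88  9.22] turn z deg 18.2
```

>>> {"op": "servo_tool", "data": {
  "rows": [
    [1,3.17,2.31,0.5,0,0,0],
    [1,3.17,2.31,0.5,0,0,0],
    [1,3.17,2.31,0.5,0,0,0],
    [1,3.17,2.31,0.5,0,0,0],
    [1,3.17,2.31,0.5,0,0,0],
    [1,3.17,2.31,0.5,0,0,0],
    [0.5,0,0,2,0,0,6],
    [0.5,0,0,2,0,0,6],
    [0.5,0,0,2,0,0,6.2],
    [0.5,0,0,0,0,0,0],
    [0.5,0,0,0,0,0,0]
  ]
}}

```text
clock: 2.45
position: [617.0, 49.1, 152.3]
ee_rot: [0.961, -0.277, -0.0, 0.0]
contact_force: [-0.1, -0.1, 0.7]
gripper_width: 42.7
```

```bash
python3 - <<'E'
from h import *
d=snap("wrist","w1")
for n,p in(("pen",(617.5,47.5,19)),("tip",(671.7,12.6,14)),("rear",(562.8,81.5,14))): print(n,proj(d,p))
E
python3 go.py 617.5 47.5 60 -32.3
```

```text
pen [322.34821553 191.43603528]
tip [323.15849845 119.14369295]
rear [322.61855689 251.32248403]
t 2.5 pos [617.5  49.3 153.3] psi -32.2 w 42.7 F [0.2 0.4 0.9] j [ 0.34  0.45 -0.13  0.   -0.99  0.67] toolz [ 0.001 -0.    -1.   ]
shift cm total [0.09 0.16 9.33] turn z deg 0.1
```

View pics/w1.png

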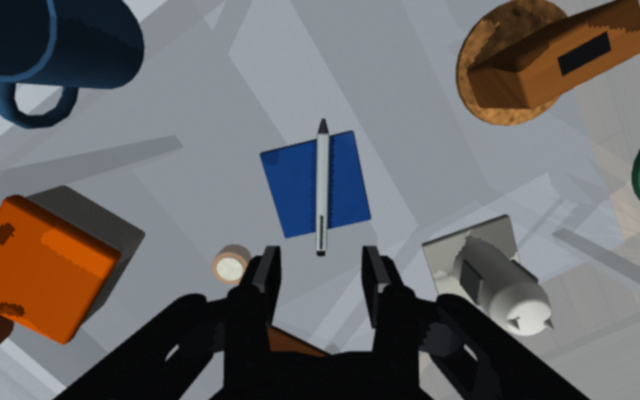

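The wrist view shows the pen vertical at u=322, spanning v=119–254. That matches the prediction and it is centred between the fingers. I'm descending and gripping.

>>> {"op": "servo_tool", "data": {
  "rows": [
    [0.5,0.09,0.15,2.5,0,0,0],
    [0.5,0,0,2.5,0,0,0],
    [0.5,0,0,2.5,0,0,0],
    [0.5,0,0,2.5,0,0,0],
    [0.5,0,0,2,0,0,0],
    [0.5,0,0,1,0,0,0],
    [0.5,0,0,0,0,0,0],
    [0.5,0,0,0,0,0,0]
  ]
}}

```text
clock: 3.3
position: [617.9, 47.8, 23.7]
ee_rot: [0.961, -0.278, 0.001, -0.001]
contact_force: [-0.1, -0.6, 0.3]
gripper_width: 42.8
```

```bash
python3 go.py 617.5 47.5 22 -32.3
```

```text
t 3.3 pos [617.9  47.8  23.7] psi -32.3 w 42.8 F [-0.1 -0.6  0.3] j [ 0.34  0.6  -0.25  0.   -0.72  0.67] toolz [ 0.002  0.    -1.   ]
shift cm total [-0.02  0.05  0.17] turn z deg 0.0
```

>>> {"op": "servo_tool", "data": {
  "rows": [
    [0.5,0,0.03,0.15,0,0,0],
    [0.2,0,0,0,0,0,0],
    [0.1,0,0,0,0,0,0],
    [0,0,0,0,0,0,0],
    [0,0,0,0,0,0,0],
    [0,0,0,0,0,0,0],
    [0,0,0,0,0,0,0],
    [0,0,0,-1,0,0,0],
    [0,0,0,-2,0,0,0],
    [0,0,0,-3,0,0,0],
    [0,0,0,-3,0,0,0],
    [0,0,0,0,0,0,0]
  ]
}}

```text
clock: 4.5
position: [619.6, 47.7, 115.9]
ee_rot: [0.961, -0.278, 0.004, -0.002]
contact_force: [1.2, 0.4, -1.0]
gripper_width: 9.0
```

```bash
python3 - <<'E'
from h import *
d=snap("wrist","w2")
E
python3 go.py 448.5 177 110 26
```

```text
t 4.5 pos [617.9  47.6 113.5] psi -32.3 w 8.9 F [ 0.4  0.6 -0.7] j [ 0.34  0.49 -0.17  0.   -0.9   0.67] toolz [ 0.005  0.002 -1.   ]
shift cm total [-21.24  -1.87   0.28] turn z deg -58.3
```

View pics/w2.png

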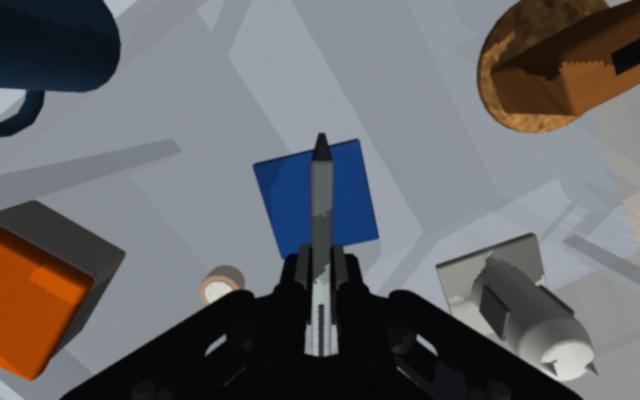

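The pen is held level in the fingers, tip at (321, 133), and the blue coaster is clear. I'm carrying it to the rest.

>>> {"op": "servo_tool", "data": {
  "rows": [
    [0,-1.5,-0.13,0,0,0,0],
    [0,-3,-0.27,0,0,0,0],
    [0,-3,-0.27,0,0,0,0],
    [0,-3,-0.27,0,0,0,0],
    [0,-3,-0.27,0,0,0,0],
    [0,-3,-0.27,0,0,0,0],
    [0,-3,-0.26,0,0,0,0],
    [0,-1.7,-0.13,0,0,0,0],
    [0,0,0,0,0,0,0]
  ]
}}

```text
clock: 5.45
position: [444.7, 176.6, 109.8]
ee_rot: [0.961, -0.277, -0.001, 0.001]
contact_force: [-0.1, 1.0, -1.8]
gripper_width: 9.0
```

>>> {"op": "servo_tool", "data": {
  "rows": [
    [0,0,0,0,0,0,-4],
    [0,0,0,0,0,0,-6],
    [0,0,0,0,0,0,-6],
    [0,0,0,0.5,0,0,-6],
    [0,0,0,0.5,0,0,-6],
    [0,0,0,0.5,0,0,-6],
    [0,0,0,0.5,0,0,-6],
    [0,0,0,0.5,0,0,-6],
    [0,0,0,0.5,0,0,-6],
    [0,0,0,0.5,0,0,-6.3],
    [0,0,0,0,0,0,0],
    [0,0,0,0,0,0,0]
  ]
}}

```text
clock: 6.65
position: [447.4, 175.9, 75.3]
ee_rot: [0.975, 0.223, -0.001, 0.0]
contact_force: [-0.1, -0.4, 0.1]
gripper_width: 8.8
```

```bash
python3 - <<'E'
from h import *
d=snap("wrist","w3")
for q in((535.2,196.6),(517.6,234.6),(361.4,158),(379.9,121.3)): print("rest corner",np.round(proj(d,(*q,6)),1))
E
python3 go.py 448.5 177 20 26
```

```text
rest corner [353.2  88.9]
rest corner [287.   87.7]
rest corner [295.8 316.4]
rest corner [346.4 315.7]
t 6.7 pos [447.5 176.1  75.6] psi 25.8 w 8.7 F [-0.4  0.4  0.9] j [ 0.71  0.34 -0.55  0.   -0.67  1.31] toolz [-0.001 -0.001 -1.   ]
shift cm total [ 0.13 -0.04  5.56] turn z deg -0.2
```

View pics/w3.png

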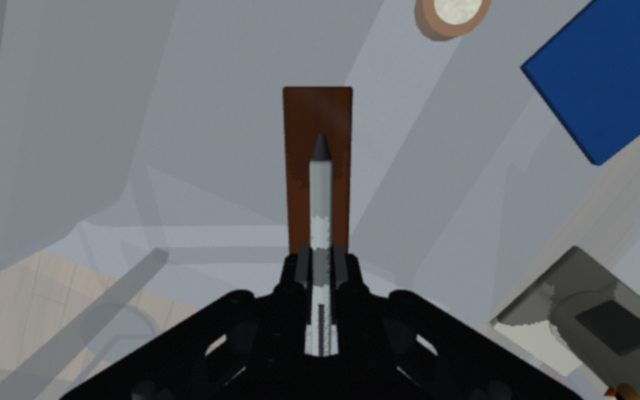

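The rest's far edge is at (283–352, 87), as predicted, and the pen is centred along it. I'm lowering it.

>>> {"op": "servo_tool", "data": {
  "rows": [
    [0,0.13,-0.04,2,0,0,0],
    [0,0,0,2,0,0,0],
    [0,0,0,1,0,0,0],
    [0,0,0,0.3,0,0,0],
    [0,0,0,0.1,0,0,0],
    [0,0,0,0,0,0,0],
    [0,0,0,0,0,0,0]
  ]
}}

```text
clock: 7.4
position: [449.0, 177.6, 22.5]
ee_rot: [0.974, 0.225, 0.001, -0.0]
contact_force: [-0.2, -0.2, -0.5]
gripper_width: 9.0
```

```bash
python3 go.py 448.5 177 20 26
```

```text
t 7.4 pos [449.  177.6  22.5] psi 26.0 w 9.0 F [-0.2 -0.2 -0.5] j [ 0.71  0.44 -0.6   0.   -0.53  1.31] toolz [ 0.001  0.001 -1.   ]
shift cm total [-0.07  0.04  0.25] turn z deg -0.0
```

>>> {"op": "servo_tool", "data": {
  "rows": [
    [0,0,0,0.1,0,0,0],
    [0,0,0,0.1,0,0,0],
    [0,0,0,0.05,0,0,0],
    [0,0,0,0,0,0,0]
  ]
}}

```text
clock: 7.8
position: [448.6, 177.4, 19.7]
ee_rot: [0.974, 0.225, 0.0, -0.0]
contact_force: [0.4, 0.4, 4.4]
gripper_width: 8.7
```

>>> {"op": "servo_tool", "data": {
  "rows": [
    [0.15,0,0,0,0,0,0],
    [0.3,0,0,0,0,0,0],
    [0.5,0,0,0,0,0,0],
    [0.5,0,0,0,0,0,0],
    [0.5,0,0,-1,0,0,0],
    [0.5,0,0,-3,0,0,0],
    [0.7,0,0,-3,0,0,0],
    [1,0,0,-3,0,0,0],
    [1,0,0,-3,0,0,0],
    [1,0,0,0,0,0,0]
  ]
}}

```text
clock: 8.8
position: [450.9, 178.9, 154.3]
ee_rot: [0.974, 0.225, 0.005, -0.002]
contact_force: [-0.1, 0.1, 0.5]
gripper_width: 85.0
```

```bash
python3 - <<'E'
from h import *
d=snap("wrist","w4");snap("top","t4");snap("side","s4")
E
python3 go.py 461 -46 150 26
```

```text
t 8.9 pos [448.1 177.  149.4] psi 25.9 w 85.5 F [-0.6 -0.3 -1. ] j [ 0.71  0.24 -0.47 -0.   -0.87  1.31] toolz [-0.  0. -1.]
shift cm total [-8.6  20.62 -0.07] turn z deg -0.1
```

View pics/w4.png

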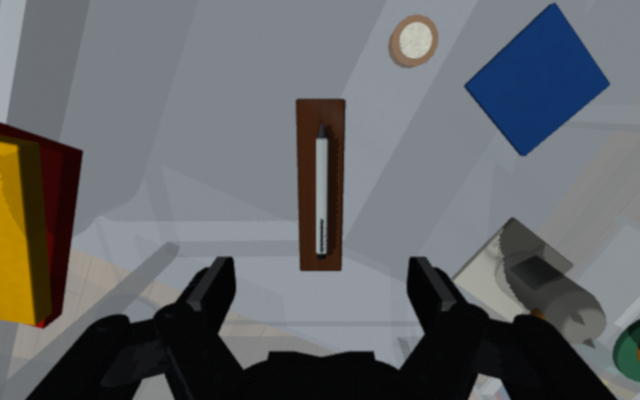

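The pen lies centred on the rest: pen v=124–259, rest v=99–271. Next is the owl.

>>> {"op": "servo_tool", "data": {
  "rows": [
    [1,-1.23,2.95,0,0,0,0],
    [1,-1.23,2.95,0,0,0,0],
    [1,-1.23,2.95,0,0,0,0],
    [1,-1.23,2.95,0,0,0,0],
    [1,-1.23,2.95,0,0,0,0],
    [1,-1.23,2.95,0,0,0,0],
    [1,-1.23,2.95,0,0,0,0],
    [1,0,0,0,0,0,0]
  ]
}}

```text
clock: 9.75
position: [460.3, -48.7, 147.9]
ee_rot: [0.975, 0.222, -0.002, 0.0]
contact_force: [0.1, 0.7, 0.4]
gripper_width: 85.5
```

>>> {"op": "servo_tool", "data": {
  "rows": [
    [1,0,0,0,0,0,6.6],
    [1,0,0,0,0,0,6.6],
    [1,0,0,0,0,0,6.6],
    [1,0,0,0,0,0,6.6],
    [1,0,0,0,0,0,6.6],
    [1,0,0,0,0,0,6.6],
    [1,0,0,0,0,0,6.4],
    [1,0,0,0,0,0,0],
    [1,0,0,0,0,0,0]
  ]
}}

```text
clock: 10.65
position: [461.1, -45.8, 148.7]
ee_rot: [0.985, -0.173, -0.001, 0.0]
contact_force: [-0.4, 0.4, 0.2]
gripper_width: 85.4
```

```bash
python3 - <<'E'
from h import *
d=snap("wrist","w5")
im=cv2.imread("pics/w5.png")
a=np.linspace(0,2*np.pi,60)
for z,r,c in((96,15,(0,0,255)),(78,24,(255,0,0)),(38,24,(0,255,0)),(8,26,(0,255,255))):
    p=np.array([proj(d,(461+r*np.cos(t),-46+r*np.sin(t),z)) for t in a]).astype(np.int32); cv2.polylines(im,[p],True,c,1)
cv2.imwrite("pics/w5o.png",im)
E
python3 go.py 461 -46 52 -20
```

```text
t 10.7 pos [461.2 -45.8 148.8] psi -19.9 w 85.6 F [-0.5  0.1 -0.5] j [ 0.25  0.21 -0.51 -0.   -0.85  0.97] toolz [-0.001 -0.    -1.   ]
shift cm total [-0.    0.02  9.68] turn z deg 0.1
```

View pics/w5o.png

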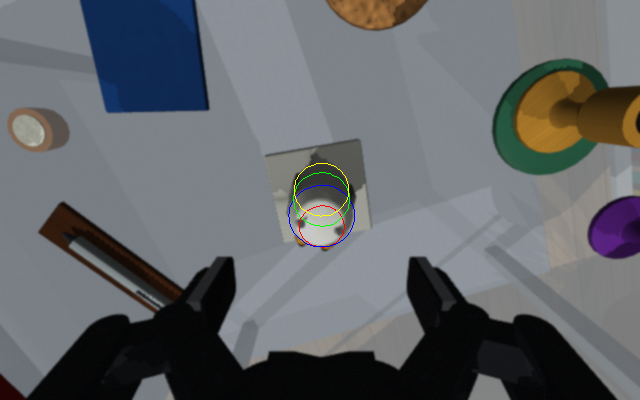

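The overlay matches the owl, centred at (322, 205) between the fingers. I'm descending and gripping.

>>> {"op": "servo_tool", "data": {
  "rows": [
    [1,0,0.02,2,0,0,0],
    [1,0,0,2,0,0,0],
    [1,0,0,2,0,0,0],
    [1,0,0,2,0,0,0],
    [1,0,0,1.2,0,0,0],
    [1,0,0,0.5,0,0,0],
    [1,0,0,0,0,0,0],
    [0.8,0,0,0,0,0,0],
    [0.65,0,0,0,0,0,0],
    [0.55,0,0,0,0,0,0],
    [0.4,0,0,0,0,0,0],
    [0.4,0,0,0,0,0,0]
  ]
}}

```text
clock: 11.9
position: [462.2, -46.1, 53.3]
ee_rot: [0.985, -0.174, 0.001, -0.0]
contact_force: [-0.7, 0.7, 5.2]
gripper_width: 46.1
```

```bash
python3 go.py 619.5 49 100 -20
```

```text
t 11.9 pos [462.2 -46.1  53.3] psi -20.0 w 46.1 F [-0.7  0.7  5.2] j [ 0.25  0.36 -0.62  0.   -0.59  0.97] toolz [ 0.002  0.    -1.   ]
shift cm total [ 11.54 -14.32  -4.64] turn z deg -0.0
```

>>> {"op": "servo_tool", "data": {
  "rows": [
    [0.3,0,0,0,0,0,0],
    [0.3,0,0,-0.5,0,0,0],
    [0.3,0,0,-1,0,0,0],
    [0.3,0,0,-1.5,0,0,0],
    [0.3,0,0,-1.5,0,0,0],
    [0.3,0,0,0,0,0,0]
  ]
}}

```text
clock: 12.5
position: [462.8, -46.0, 99.4]
ee_rot: [0.985, -0.174, 0.002, -0.001]
contact_force: [0.6, 0.7, -1.4]
gripper_width: 46.1
```

>>> {"op": "servo_tool", "data": {
  "rows": [
    [0.3,0.5,-0.6,0,0,0,0],
    [0.3,1.2,-1.5,0,0,0,0],
    [0.3,1.3,-1.6,0,0,0,0],
    [0.3,1.3,-1.6,0,0,0,0],
    [0.3,1.3,-1.6,0,0,0,0],
    [0.3,1.3,-1.6,0,0,0,0],
    [0.3,1.3,-1.6,0,0,0,0],
    [0.3,1.3,-1.6,0,0,0,0],
    [0.3,1.2,-1.5,0,0,0,0],
    [0.3,0.8,-1.1,0,0,0,0],
    [0.3,0,0,0,0,0,0],
    [0.3,0,0,0,0,0,0]
  ]
}}

```text
clock: 13.7
position: [617.7, 48.7, 95.8]
ee_rot: [0.985, -0.174, -0.001, 0.001]
contact_force: [0.3, -0.3, -1.8]
gripper_width: 46.7
```

```bash
python3 - <<'E'
from h import *
d=snap("wrist","w6")
E
python3 go.py 619.5 49 53 -20
```

```text
t 13.8 pos [617.5  48.4  96.1] psi -20.1 w 46.2 F [-0.4  0.6 -1.2] j [ 0.34  0.51 -0.19 -0.   -0.88  0.88] toolz [-0.003 -0.001 -1.   ]
shift cm total [ 0.18 -0.13  4.31] turn z deg -0.1
```

View pics/w6.png

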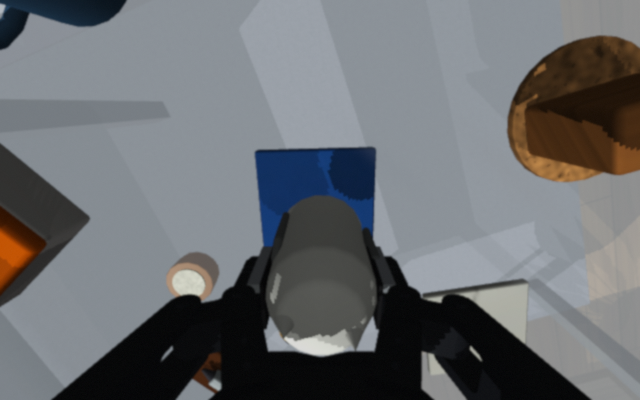

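The owl is held upright over the blue coaster, whose far edge is at v≈150, u=257–375. I'm lowering it.

>>> {"op": "servo_tool", "data": {
  "rows": [
    [0.3,0.15,-0.1,1,0,0,0],
    [0.3,0,0,1.2,0,0,0],
    [0.3,0,0,1,0,0,0],
    [0.3,0,0,0.5,0,0,0],
    [0.3,0,0,0.2,0,0,0],
    [0.3,0,0,0.1,0,0,0],
    [0.3,0,0,0,0,0,0]
  ]
}}

```text
clock: 14.45
position: [620.5, 49.2, 57.5]
ee_rot: [0.985, -0.174, 0.0, -0.0]
contact_force: [0.2, 1.8, -3.0]
gripper_width: 46.5
```

```bash
python3 go.py 619.5 49 53.3 -20
```

```text
t 14.4 pos [620.5  49.2  57.5] psi -20.0 w 46.5 F [ 0.2  1.8 -3. ] j [ 0.34  0.56 -0.21  0.   -0.8   0.88] toolz [ 0.  0. -1.]
shift cm total [-0.09  0.05  0.42] turn z deg -0.0
```

>>> {"op": "servo_tool", "data": {
  "rows": [
    [0.3,0,0,0.15,0,0,0],
    [0.3,0,0,0.1,0,0,0],
    [0.3,0,0,0.1,0,0,0],
    [0.3,0,0,0,0,0,0],
    [0.3,0,0,0,0,0,0]
  ]
}}

```text
clock: 14.95
position: [620.3, 49.2, 53.8]
ee_rot: [0.985, -0.174, 0.0, -0.0]
contact_force: [-1.1, -0.6, -1.0]
gripper_width: 46.1
```

```bash
python3 go.py 619.5 49 53.3 -20
```

```text
t 14.9 pos [620.3  49.2  53.8] psi -20.0 w 46.1 F [-1.1 -0.6 -1. ] j [ 0.34  0.56 -0.22  0.   -0.79  0.88] toolz [ 0.  0. -1.]
shift cm total [-0.07  0.04  0.05] turn z deg -0.0
```

>>> {"op": "servo_tool", "data": {
  "rows": [
    [0.3,0,0,0.05,0,0,0],
    [0.3,0,0,0.05,0,0,0],
    [0.3,0,0,0,0,0,0]
  ]
}}

```text
clock: 15.25
position: [620.4, 49.2, 53.4]
ee_rot: [0.985, -0.174, 0.0, -0.0]
contact_force: [-1.1, 0.3, 1.8]
gripper_width: 46.2
```

>>> {"op": "servo_tool", "data": {
  "rows": [
    [0.6,0,0,0,0,0,0],
    [0.7,0,0,0,0,0,0],
    [0.85,0,0,0,0,0,0],
    [1,0,0,0,0,0,0],
    [1,0,0,0,0,0,0],
    [1,0,0,-1,0,0,0],
    [1,0,0,-3,0,0,0],
    [1,0,0,-3,0,0,0],
    [1,0,0,-3,0,0,0],
    [1,0,0,0,0,0,0]
  ]
}}

```text
clock: 16.25
position: [623.3, 49.7, 159.0]
ee_rot: [0.985, -0.173, 0.005, -0.002]
contact_force: [-0.2, 0.2, 0.5]
gripper_width: 85.6
```

```bash
python3 go.py 457 -261.5 150 -20
```

```text
t 16.2 pos [623.3  49.7 159. ] psi -20.0 w 85.6 F [-0.2  0.2  0.5] j [ 0.34  0.45 -0.11  0.   -1.    0.88] toolz [ 0.011  0.002 -1.   ]
shift cm total [-5.01 34.93  0.65] turn z deg 0.0
```

>>> {"op": "servo_tool", "data": {
  "rows": [
    [1,-0.3,2.2,0,0,0,0],
    [1,-0.53,3.9,0,0,0,0],
    [1,-0.53,3.9,0,0,0,0],
    [1,-0.53,3.9,0,0,0,0],
    [1,-0.53,3.9,0,0,0,0],
    [1,-0.53,3.9,0,0,0,0],
    [1,-0.53,3.9,0,0,0,0],
    [1,-0.53,3.9,0,0,0,0],
    [1,-0.5,3.5,0,0,0,0],
    [1,-0.22,1.8,0,0,0,0],
    [1,0,0,0,0,0,0],
    [1,0,0,0,0,0,0]
  ]
}}

```text
clock: 17.45
position: [456.5, -261.7, 152.9]
ee_rot: [0.985, -0.174, 0.0, -0.0]
contact_force: [-0.9, -0.1, -0.3]
gripper_width: 85.8
```

```bash
python3 - <<'E'
from h import *
d=snap("wrist","w7");snap("side","s7")
im=cv2.imread("pics/w7.png")
a=np.linspace(0,2*np.pi,60)
for x,y,z,r,c in((457,-261,93,19,(0,0,255)),(457,-261,8,34,(255,0,0)),(451,-261.5,8,50,(0,255,255))):
    p=np.array([proj(d,(x+r*np.cos(t),y+r*np.sin(t),z)) for t in a]).astype(np.int32); cv2.polylines(im,[p],True,c,1)
cv2.imwrite("pics/w7o.png",im)
E
python3 go.py 457 -261 66 -20
```

```text
t 17.6 pos [ 457.  -261.   152.9] psi -20.0 w 85.3 F [-0.5  1.   0.5] j [-0.21  0.3  -0.36 -0.   -0.91  1.43] toolz [ 0.  0. -1.]
shift cm total [ 0.   -0.    8.69] turn z deg 0.0
```

View pics/w7o.png

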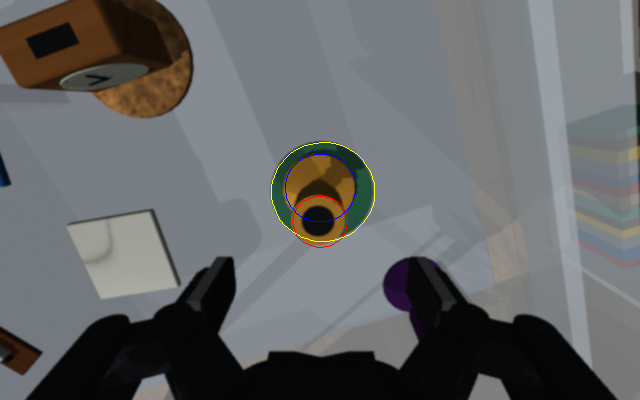

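```bash
python3 - <<'E'
from h import *
d=load("w7");print(at(d,415,285,5)); T=load("top0");print(at(T,464,297,5),at(T,479,298,85))
E
```

```text
[ 319.41024797 -319.89379618    5.        ]
[ 317.50965933 -318.52846317    5.        ] [ 318.6270688  -321.89129167   85.        ]
```

The overlay fits the candlestick: cup rim at (318, 220), foot at (320, 188). The purple look-alike is at (318, -320), about 120 mm from the fingers. I'm gripping.

>>> {"op": "servo_tool", "data": {
  "rows": [
    [1,0,0,2,0,0,0],
    [1,0,0,2,0,0,0],
    [1,0,0,2,0,0,0],
    [1,0,0,1.5,0,0,0],
    [1,0,0,0.8,0,0,0],
    [1,0,0,0.3,0,0,0],
    [1,0,0,0,0,0,0],
    [0.7,0,0,0,0,0,0],
    [0.55,0,0,0,0,0,0],
    [0.4,0,0,0,0,0,0],
    [0.25,0,0,0,0,0,0],
    [0.25,0,0,0,0,0,0]
  ]
}}

```text
clock: 18.75
position: [457.0, -261.8, 67.6]
ee_rot: [0.985, -0.174, 0.001, 0.0]
contact_force: [-0.3, 0.8, 3.9]
gripper_width: 36.8
```

>>> {"op": "servo_tool", "data": {
  "rows": [
    [0.2,0,0,0,0,0,0],
    [0.2,0,0,0,0,0,0],
    [0.2,0,0,0,0,0,0]
  ]
}}

```text
clock: 19.05
position: [457.0, -261.8, 67.6]
ee_rot: [0.985, -0.174, 0.001, 0.0]
contact_force: [-0.3, 1.6, 6.5]
gripper_width: 36.6
```

```bash
python3 go.py 458.5 -45.5 110 -20
```

```text
t 19.1 pos [ 457.  -261.8   67.6] psi -20.0 w 36.6 F [-0.3  1.6  6.5] j [-0.21  0.42 -0.45  0.   -0.7   1.43] toolz [ 0.001 -0.001 -1.   ]
shift cm total [ -7.26 -20.37  -4.25] turn z deg -0.0
```

>>> {"op": "servo_tool", "data": {
  "rows": [
    [0.2,0,0,-0.5,0,0,0],
    [0.2,0,0,-1,0,0,0],
    [0.2,0,0,-1.5,0,0,0],
    [0.2,0,0,-1.2,0,0,0],
    [0.2,0,0,-0.3,0,0,0],
    [0.2,0,0,0,0,0,0]
  ]
}}

```text
clock: 19.65
position: [456.7, -261.6, 112.3]
ee_rot: [0.985, -0.174, 0.001, -0.0]
contact_force: [-0.5, -0.5, -2.7]
gripper_width: 36.9
```

>>> {"op": "servo_tool", "data": {
  "rows": [
    [0.2,-0.3,-0.8,0,0,0,0],
    [0.2,-0.7,-2,0,0,0,0],
    [0.2,-0.8,-2.3,0,0,0,0],
    [0.2,-0.8,-2.3,0,0,0,0],
    [0.2,-0.8,-2.3,0,0,0,0],
    [0.2,-0.8,-2.3,0,0,0,0],
    [0.2,-0.8,-2.3,0,0,0,0],
    [0.2,-0.8,-2.3,0,0,0,0],
    [0.2,-0.8,-2,0,0,0,0],
    [0.2,-0.46,-1.2,0,0,0,0],
    [0.2,-0.2,-0.57,0,0,0,0],
    [0.2,0,0,0,0,0,0]
  ]
}}

```text
clock: 20.85
position: [458.0, -44.9, 111.6]
ee_rot: [0.985, -0.173, -0.0, 0.0]
contact_force: [1.0, 0.5, -2.7]
gripper_width: 36.7
```

```bash
python3 - <<'E'
from h import *
d=snap("wrist","w8")
E
python3 go.py 458.5 -45.5 67.6 -20
```

```text
t 20.9 pos [458.  -45.4 111.6] psi -20.0 w 36.7 F [ 0.6  0.3 -3.5] j [ 0.26  0.26 -0.56  0.   -0.75  0.97] toolz [-0.001 -0.    -1.   ]
shift cm total [ 0.05 -0.01  4.4 ] turn z deg -0.0
```

View pics/w8.png

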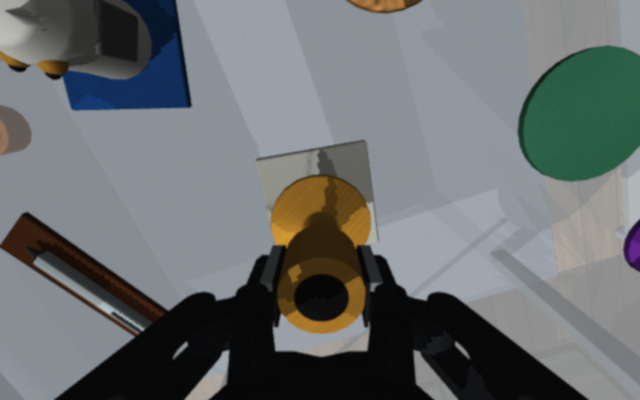

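The candlestick is upright over the marble coaster, the owl stands on blue, and green is free. I'm lowering it.

>>> {"op": "servo_tool", "data": {
  "rows": [
    [0.2,0.05,0,0.8,0,0,0],
    [0.2,0,0,1.2,0,0,0],
    [0.2,0,0,1.2,0,0,0],
    [0.2,0,0,0.6,0,0,0],
    [0.2,0,0,0.2,0,0,0],
    [0.2,0,0,0,0,0,0],
    [0.2,0,0,0,0,0,0]
  ]
}}

```text
clock: 21.6
position: [459.0, -45.6, 72.1]
ee_rot: [0.985, -0.174, 0.0, -0.0]
contact_force: [0.3, 0.8, -2.7]
gripper_width: 36.6
```

```bash
python3 go.py 458.5 -45.5 67.6 -20
```

```text
t 21.6 pos [459.  -45.6  72.1] psi -20.1 w 36.6 F [ 0.3  0.8 -2.7] j [ 0.25  0.32 -0.6   0.   -0.64  0.97] toolz [ 0.001  0.    -1.   ]
shift cm total [-0.05  0.01  0.45] turn z deg -0.1
```

>>> {"op": "servo_tool", "data": {
  "rows": [
    [0.2,0,0,0.15,0,0,0],
    [0.2,0,0,0.1,0,0,0],
    [0.2,0,0,0.05,0,0,0],
    [0.2,0,0,0.05,0,0,0],
    [0.2,0,0,0.05,0,0,0],
    [0.2,0,0,0,0,0,0],
    [0.2,0,0,0,0,0,0]
  ]
}}

```text
clock: 22.3
position: [458.7, -45.5, 67.8]
ee_rot: [0.985, -0.174, 0.0, 0.0]
contact_force: [0.2, -0.4, -2.5]
gripper_width: 36.8
```

```bash
python3 go.py 458.5 -45.5 67.6 -20
```

```text
t 22.3 pos [458.7 -45.5  67.8] psi -20.0 w 36.8 F [ 0.2 -0.4 -2.5] j [ 0.26  0.33 -0.61  0.   -0.63  0.97] toolz [ 0. -0. -1.]
shift cm total [-0.02  0.    0.02] turn z deg -0.0
```

>>> {"op": "servo_tool", "data": {
  "rows": [
    [0.2,0,0,0.05,0,0,0],
    [0.2,0,0,0.05,0,0,0],
    [0.2,0,0,0,0,0,0],
    [0.2,0,0,0,0,0,0]
  ]
}}

```text
clock: 22.7
position: [458.9, -45.5, 67.6]
ee_rot: [0.985, -0.174, 0.0, 0.0]
contact_force: [-1.9, 1.6, 5.5]
gripper_width: 36.7
```

Contact at +5.5 N. I'm releasing it and rising.

>>> {"op": "servo_tool", "data": {
  "rows": [
    [0.5,0,0,0,0,0,0],
    [0.6,0,0,0,0,0,0],
    [0.8,0,0,0,0,0,0],
    [1,0,0,0,0,0,0],
    [1,0,0,0,0,0,0],
    [1,0,0,-1,0,0,0],
    [1,0,0,-3,0,0,0],
    [1,0,0,-3,0,0,0],
    [1,0,0,-2,0,0,0],
    [1,0,0,0,0,0,0],
    [1,0,0,0,0,0,0]
  ]
}}

```text
clock: 23.8
position: [458.5, -45.5, 157.4]
ee_rot: [0.985, -0.174, 0.001, -0.0]
contact_force: [0.5, 0.3, -0.3]
gripper_width: 85.3
```

```bash
python3 go.py 620 -147.5 158 -95
```

```text
t 23.8 pos [458.5 -45.5 157.4] psi -20.1 w 85.3 F [ 0.5  0.3 -0.3] j [ 0.26  0.19 -0.5  -0.   -0.87  0.97] toolz [ 0.001  0.001 -1.   ]
shift cm total [18.67  4.05 -0.05] turn z deg 74.9
```

>>> {"op": "servo_tool", "data": {
  "rows": [
    [1,1.6,0.35,0,0,0,0],
    [1,3.1,0.67,0,0,0,0],
    [1,3.1,0.67,0,0,0,0],
    [1,3.1,0.67,0,0,0,0],
    [1,3.1,0.67,0,0,0,0],
    [1,3.1,0.67,0,0,0,0],
    [1,1.57,0.35,0,0,0,0],
    [1,0,0,0,0,0,0]
  ]
}}

```text
clock: 24.6
position: [620.7, -148.7, 154.3]
ee_rot: [0.985, -0.175, -0.002, 0.0]
contact_force: [-1.3, 0.4, 0.3]
gripper_width: 85.3
```

>>> {"op": "servo_tool", "data": {
  "rows": [
    [1,0,0,0,0,0,5],
    [1,0,0,0,0,0,7.5],
    [1,0,0,0,0,0,7.5],
    [1,0,0,0,0,0,7.5],
    [1,0,0,0,0,0,7.5],
    [1,0,0,0,0,0,7.5],
    [1,0,0,0,0,0,7.5],
    [1,0,0,0,0,0,7.5],
    [1,0,0,0,0,0,7.5],
    [1,0,0,0,0,0,7.5],
    [1,0,0,0,0,0,1.7],
    [1,0,0,0,0,0,0]
  ]
}}

```text
clock: 25.8
position: [619.3, -147.2, 156.2]
ee_rot: [-0.681, 0.732, 0.001, -0.001]
contact_force: [0.0, 0.4, 0.2]
gripper_width: 85.8
```

```bash
python3 - <<'E'
from h import *
d=snap("wrist","w9")
im=cv2.imread("pics/w9.png")
y=np.radians(-4.3);X=np.array([np.cos(y),np.sin(y)]);Y=np.array([-X[1],X[0]])
for z,c in((80,(0,0,255)),(8,(255,0,0))):
    p=np.array([proj(d,(*(np.array([620,-147.5])+18*a*X+38*b*Y),z)) for a,b in((1,1),(1,-1),(-1,-1),(-1,1))]).astype(np.int32); cv2.polylines(im,[p],True,c,1)
p=np.array([proj(d,(619+50*np.cos(t),-151+50*np.sin(t),8)) for t in np.linspace(0,6.28,60)]).astype(np.int32); cv2.polylines(im,[p],True,(0,255,255),1)
cv2.imwrite("pics/w9o.png",im)
E
python3 go.py 620 -147.5 52 -94.3
```

```text
t 25.9 pos [ 619.5 -147.3  156.4] psi -94.1 w 85.4 F [0.6 0.3 0.8] j [ 0.02  0.47 -0.08 -0.   -1.02 -0.09] toolz [-0.001  0.    -1.   ]
shift cm total [ 0.02 -0.06 10.44] turn z deg 0.2
```

View pics/w9o.png

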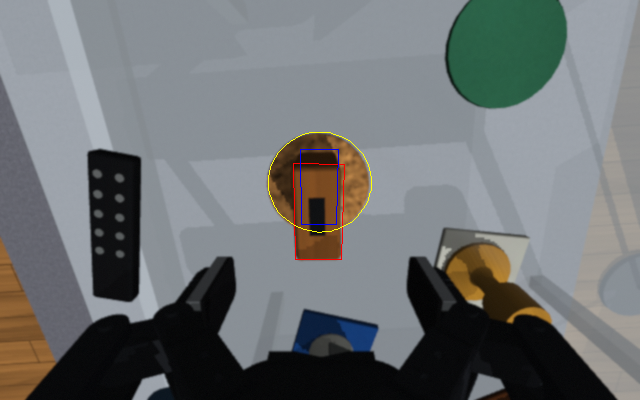

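The overlay matches the clock exactly, from (294, 164) to (344, 259), and the cork centre fits too. I'm gripping. That makes 13 pictures viewed.

>>> {"op": "servo_tool", "data": {
  "rows": [
    [1,0,-0.06,2,0,0,0.2],
    [1,0,0,2.2,0,0,0],
    [1,0,0,2.2,0,0,0],
    [1,0,0,2.2,0,0,0],
    [1,0,0,1.2,0,0,0],
    [1,0,0,0.5,0,0,0],
    [1,0,0,0,0,0,0],
    [0.7,0,0,0,0,0,0],
    [0.5,0,0,0,0,0,0],
    [0.4,0,0,0,0,0,0],
    [0.25,0,0,0,0,0,0],
    [0.2,0,0,0,0,0,0]
  ]
}}

```text
clock: 27.05
position: [621.4, -147.7, 54.9]
ee_rot: [-0.679, 0.734, -0.001, 0.001]
contact_force: [-0.7, -0.6, 4.5]
gripper_width: 34.8
```

>>> {"op": "servo_tool", "data": {
  "rows": [
    [0.2,0,0,0,0,0,0],
    [0.2,0,0,0,0,0,0],
    [0.2,0,0,0,0,0,0]
  ]
}}

```text
clock: 27.35
position: [621.4, -147.7, 54.9]
ee_rot: [-0.679, 0.734, -0.001, 0.001]
contact_force: [0.5, 0.4, 5.0]
gripper_width: 35.5
```

```bash
python3 go.py 451 -261.5 100 -94.3
```

```text
t 27.4 pos [ 621.4 -147.7   54.9] psi -94.4 w 35.5 F [0.5 0.4 5. ] j [ 0.02  0.58 -0.17  0.   -0.81 -0.1 ] toolz [ 0.002 -0.    -1.   ]
shift cm total [12.66 16.11 -4.54] turn z deg -0.1
```

>>> {"op": "servo_tool", "data": {
  "rows": [
    [0.2,0,0,-0.5,0,0,0],
    [0.2,0,0,-1,0,0,0],
    [0.2,0,0,-1.5,0,0,0],
    [0.2,0,0,-1.2,0,0,0],
    [0.2,0,0,-0.3,0,0,0],
    [0.2,0,0,0,0,0,0]
  ]
}}

```text
clock: 27.95
position: [620.9, -147.6, 99.4]
ee_rot: [-0.679, 0.734, -0.0, 0.0]
contact_force: [-0.5, -0.0, -2.6]
gripper_width: 35.2
```

>>> {"op": "servo_tool", "data": {
  "rows": [
    [0.2,0.5,0.6,0,0,0,0],
    [0.2,1.2,1.5,0,0,0,0],
    [0.2,1.4,1.8,0,0,0,0],
    [0.2,1.4,1.8,0,0,0,0],
    [0.2,1.4,1.8,0,0,0,0],
    [0.2,1.4,1.8,0,0,0,0],
    [0.2,1.4,1.8,0,0,0,0],
    [0.2,1.4,1.8,0,0,0,0],
    [0.2,1.3,1.6,0,0,0,0],
    [0.2,0.8,1,0,0,0,0],
    [0.2,0.46,0.6,0,0,0,0],
    [0.2,0,0,0,0,0,0]
  ]
}}

```text
clock: 29.15
position: [449.9, -261.8, 98.9]
ee_rot: [-0.679, 0.734, 0.0, 0.0]
contact_force: [-0.1, -0.4, -2.7]
gripper_width: 35.1
```

>>> {"op": "servo_tool", "data": {
  "rows": [
    [0.2,0,0,0,0,0,0]
  ]
}}

```text
clock: 29.25
position: [451.1, -261.4, 99.0]
ee_rot: [-0.679, 0.734, -0.0, 0.0]
contact_force: [0.4, -0.1, -2.0]
gripper_width: 35.6
```

```bash
python3 go.py 451 -261.5 55 -94.3
```

```text
t 29.2 pos [ 451.1 -261.4   99. ] psi -94.4 w 35.6 F [ 0.4 -0.1 -2. ] j [-0.21  0.37 -0.43  0.   -0.77  0.14] toolz [ 0.001 -0.    -1.   ]
shift cm total [0.01 0.01 4.4 ] turn z deg -0.1
```

>>> {"op": "servo_tool", "data": {
  "rows": [
    [0.2,0,0,0.8,0,0,0],
    [0.2,0,0,1.2,0,0,0],
    [0.2,0,0,1.2,0,0,0],
    [0.2,0,0,0.6,0,0,0],
    [0.2,0,0,0.25,0,0,0],
    [0.2,0,0,0.1,0,0,0],
    [0.2,0,0,0.1,0,0,0],
    [0.2,0,0,0.05,0,0,0],
    [0.2,0,0,0,0,0,0],
    [0.2,0,0,0,0,0,0]
  ]
}}

```text
clock: 30.25
position: [450.6, -261.4, 56.1]
ee_rot: [-0.679, 0.734, -0.0, 0.0]
contact_force: [-0.1, -0.6, -2.9]
gripper_width: 35.4
```

>>> {"op": "servo_tool", "data": {
  "rows": [
    [0.2,0,0,0.05,0,0,0],
    [0.2,0,0,0.05,0,0,0],
    [0.2,0,0,0.05,0,0,0],
    [0.2,0,0,0,0,0,0],
    [0.2,0,0,0,0,0,0]
  ]
}}

```text
clock: 30.75
position: [450.5, -261.4, 54.8]
ee_rot: [-0.679, 0.734, -0.0, 0.0]
contact_force: [-0.4, 1.3, 3.8]
gripper_width: 35.2
```

Contact at +3.8 N. I'm releasing it and rising.

>>> {"op": "servo_tool", "data": {
  "rows": [
    [0.5,0,0,0,0,0,0],
    [0.6,0,0,0,0,0,0],
    [0.8,0,0,0,0,0,0],
    [1,0,0,0,0,0,0],
    [1,0,0,0,0,0,0],
    [1,0,0,-1,0,0,0],
    [1,0,0,-3,0,0,0],
    [1,0,0,-3,0,0,0],
    [1,0,0,-3,0,0,0],
    [1,0,0,-0.5,0,0,0],
    [1,0,0,0,0,0,0],
    [1,0,0,0,0,0,0]
  ]
}}

```text
clock: 31.95
position: [449.8, -261.1, 158.8]
ee_rot: [-0.679, 0.734, 0.001, -0.0]
contact_force: [-0.0, 1.0, 0.6]
gripper_width: 85.2
```

```bash
python3 go.py 620.5 49 155 -40; python3 - <<'E'
from h import *
a=snap("top","t10");a=cv2.cvtColor(a["image"],cv2.COLOR_RGB2BGR)[110:320,190:470]; cv2.imwrite("pics/t10c.png",cv2.resize(a,(800,600),interpolation=cv2.INTER_CUBIC))
E
```

```text
t 31.9 pos [ 449.8 -261.1  158.8] psi -94.5 w 85.2 F [-0.   1.   0.6] j [-0.21  0.29 -0.37 -0.   -0.92  0.14] toolz [-0.001  0.001 -1.   ]
shift cm total [-32.24 -14.61   0.38] turn z deg -54.5
```

View pics/t10c.png

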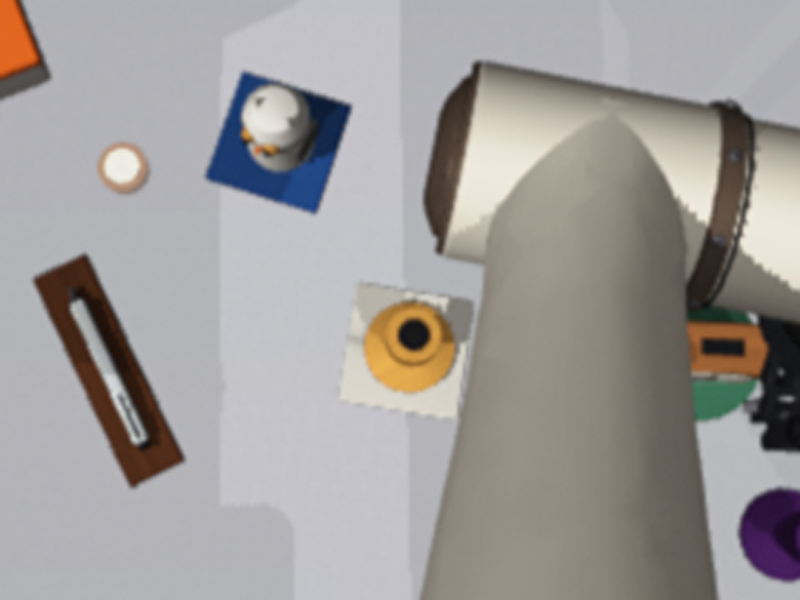

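The top view shows the pen on the rest, the candlestick centred on marble, the clock on green and the owl upright on blue. I'm moving to the owl with the same wrist angle.

>>> {"op": "servo_tool", "data": {
  "rows": [
    [1,-1.6,-0.73,0,0,0,0],
    [1,-3.5,-1.6,0,0,0,0],
    [1,-3.5,-1.6,0,0,0,0],
    [1,-3.5,-1.6,0,0,0,0],
    [1,-3.5,-1.6,0,0,0,0],
    [1,-3.5,-1.6,0,0,0,0],
    [1,-3.5,-1.6,0,0,0,0],
    [1,-3.5,-1.6,0,0,0,0],
    [1,-3.5,-1.6,0,0,0,0],
    [1,-2.64,-1.08,0,0,0,0],
    [1,0,0,0,0,0,0],
    [1,0,0,0,0,0,0]
  ]
}}

```text
clock: 33.2
position: [620.3, 49.1, 157.4]
ee_rot: [-0.68, 0.734, 0.001, -0.002]
contact_force: [-0.4, -0.9, -0.1]
gripper_width: 85.4
```

```bash
python3 - <<'E'
from h import *
d=snap("wrist","w11")
im=cv2.imread("pics/w11.png")
for x,y,z,r,c in((620.5,49,96,15,(0,0,255)),(620.5,49,78,24,(255,0,0)),(620.5,49,38,24,(0,255,0)),(620.5,49,8,26,(0,255,255))):
    p=np.array([proj(d,(x+r*np.cos(t),y+r*np.sin(t),z)) for t in np.linspace(0,6.28,60)]).astype(np.int32); cv2.polylines(im,[p],True,c,1)
cv2.imwrite("pics/w11o.png",im)
E
python3 go.py 620.5 49 53.5 -94.5
```

```text
t 33.2 pos [620.1  48.4 157.8] psi -94.4 w 86.0 F [-0.3 -0.3  0.5] j [ 0.34  0.45 -0.11 -0.   -1.01 -0.42] toolz [-0.003 -0.001 -1.   ]
shift cm total [-0.07 -0.06 10.43] turn z deg 0.1
```

View pics/w11o.png

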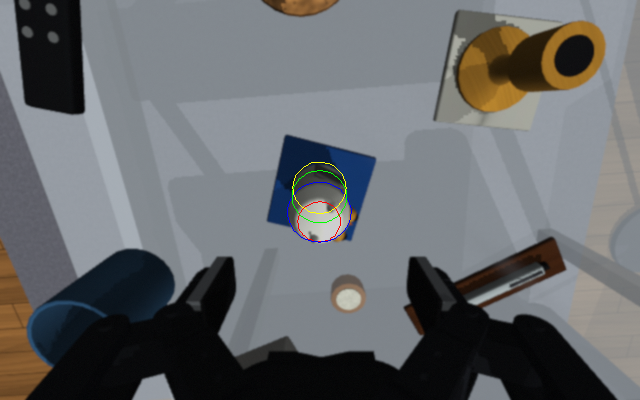

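The overlay fits the owl at (319, 205), standing upright on blue. I'm gripping. That makes 15 pictures viewed.

>>> {"op": "servo_tool", "data": {
  "rows": [
    [1,0,0,2,0,0,0],
    [1,0,0,2.2,0,0,0],
    [1,0,0,2.2,0,0,0],
    [1,0,0,2.2,0,0,0],
    [1,0,0,1.3,0,0,0],
    [1,0,0,0.5,0,0,0],
    [1,0,0,0,0,0,0],
    [0.8,0,0,0,0,0,0],
    [0.65,0,0,0,0,0,0],
    [0.55,0,0,0,0,0,0],
    [0.4,0,0,0,0,0,0],
    [0.3,0,0,0,0,0,0]
  ]
}}

```text
clock: 34.45
position: [621.8, 48.9, 56.8]
ee_rot: [-0.679, 0.734, -0.001, 0.001]
contact_force: [-1.2, -0.2, 5.0]
gripper_width: 46.1
```

>>> {"op": "servo_tool", "data": {
  "rows": [
    [0.3,0,0,0,0,0,0],
    [0.3,0,0,0,0,0,0],
    [0.3,0,0,-0.5,0,0,0],
    [0.3,0,0,-1,0,0,0],
    [0.3,0,0,-1.5,0,0,0],
    [0.3,0,0,-1.2,0,0,0],
    [0.3,0,0,-0.3,0,0,0],
    [0.3,0,0,0,0,0,0],
    [0.3,0,0,0,0,0,0]
  ]
}}

```text
clock: 35.35
position: [620.5, 48.7, 99.7]
ee_rot: [-0.679, 0.734, 0.0, -0.0]
contact_force: [-0.1, -0.0, -1.8]
gripper_width: 46.2
```

```bash
python3 go.py 619 -151 100 -94.4
```

```text
t 35.4 pos [620.5  48.7  99.7] psi -94.5 w 46.2 F [-0.1 -0.  -1.8] j [ 0.34  0.51 -0.18 -0.   -0.89 -0.42] toolz [-0.001 -0.    -1.   ]
shift cm total [19.92 -1.4  -0.02] turn z deg -0.1
```

>>> {"op": "servo_tool", "data": {
  "rows": [
    [0.3,0.8,-0.06,0,0,0,0],
    [0.3,2,-0.14,0,0,0,0],
    [0.3,2.2,-0.15,0,0,0,0],
    [0.3,2.2,-0.15,0,0,0,0],
    [0.3,2.2,-0.15,0,0,0,0],
    [0.3,2.2,-0.15,0,0,0,0],
    [0.3,2.2,-0.15,0,0,0,0],
    [0.3,2.2,-0.15,0,0,0,0],
    [0.3,2,-0.14,0,0,0,0],
    [0.3,1.3,-0.1,0,0,0,0],
    [0.3,0.62,-0.06,0,0,0,0],
    [0.3,0,0,0,0,0,0]
  ]
}}

```text
clock: 36.55
position: [619.4, -151.6, 99.9]
ee_rot: [-0.679, 0.734, 0.0, -0.0]
contact_force: [0.8, 0.1, -1.3]
gripper_width: 46.1
```

>>> {"op": "servo_tool", "data": {
  "rows": [
    [0.3,0,0,0.8,0,0,0],
    [0.3,0,0,1.2,0,0,0],
    [0.3,0,0,1.2,0,0,0],
    [0.3,0,0,0.4,0,0,0],
    [0.3,0,0,0.2,0,0,0],
    [0.3,0,0,0.1,0,0,0],
    [0.3,0,0,0,0,0,0],
    [0.3,0,0,0,0,0,0]
  ]
}}

```text
clock: 37.35
position: [619.9, -151.0, 61.8]
ee_rot: [-0.679, 0.734, -0.0, 0.0]
contact_force: [0.8, -0.1, -1.4]
gripper_width: 46.4
```

```bash
python3 go.py 619 -151 56.5 -94.4
```

```text
t 37.4 pos [ 619.9 -151.    61.8] psi -94.4 w 46.4 F [ 0.8 -0.1 -1.4] j [ 0.01  0.58 -0.17  0.   -0.82 -0.09] toolz [ 0.001 -0.    -1.   ]
shift cm total [0.01 0.09 0.53] turn z deg -0.0
```

>>> {"op": "servo_tool", "data": {
  "rows": [
    [0.3,0,0,0.15,0,0,0],
    [0.3,0,0,0.1,0,0,0],
    [0.3,0,0,0.1,0,0,0],
    [0.3,0,0,0.05,0,0,0],
    [0.3,0,0,0.05,0,0,0],
    [0.3,0,0,0,0,0,0],
    [0.3,0,0,0,0,0,0]
  ]
}}

```text
clock: 38.05
position: [619.6, -150.9, 56.8]
ee_rot: [-0.679, 0.734, -0.0, 0.0]
contact_force: [-0.6, 0.2, -1.5]
gripper_width: 46.4
```

>>> {"op": "servo_tool", "data": {
  "rows": [
    [0.3,0,0,0.05,0,0,0],
    [0.3,0,0,0.05,0,0,0],
    [0.3,0,0,0,0,0,0],
    [0.3,0,0,0,0,0,0]
  ]
}}

```text
clock: 38.45
position: [619.6, -151.0, 56.8]
ee_rot: [-0.679, 0.734, -0.0, 0.0]
contact_force: [-2.6, 0.5, 5.5]
gripper_width: 46.2
```

Contact at +5.5 N. I'm releasing it, rising and retreating to the left for a clear view.

>>> {"op": "servo_tool", "data": {
  "rows": [
    [0.6,0,0,0,0,0,0],
    [0.7,0,0,0,0,0,0],
    [0.85,0,0,0,0,0,0],
    [1,0,0,0,0,0,0],
    [1,0,0,0,0,0,0],
    [1,0,0,-1,0,0,0],
    [1,0,0,-3,0,0,0],
    [1,0,0,-3,0,0,0],
    [1,0,0,-3,0,0,0],
    [1,0,0,-3,0,0,0],
    [1,0,0,-3,0,0,0],
    [1,0,0,0,0,0,0]
  ]
}}

```text
clock: 39.65
position: [622.2, -151.4, 222.4]
ee_rot: [-0.679, 0.734, -0.005, 0.004]
contact_force: [0.1, 0.2, 0.6]
gripper_width: 85.1
```

>>> {"op": "servo_tool", "data": {
  "rows": [
    [1,-4,0.5,0,0,0,0],
    [1,-4,0.5,0,0,0,0],
    [1,-4,0.5,0,0,0,0],
    [1,-4,0.5,0,0,0,0],
    [1,-4,0.5,0,0,0,0],
    [1,-4,0.5,0,0,0,0],
    [1,-4,0.5,0,0,0,0],
    [1,-4,0.5,0,0,0,0],
    [1,-4,0.5,0,0,0,0],
    [1,-4,0.5,0,0,0,0],
    [1,-4,0.5,0,0,0,0],
    [1,-4,0.5,0,0,0,0]
  ]
}}

```text
clock: 40.85
position: [596.4, 333.8, 215.8]
ee_rot: [-0.679, 0.734, 0.0, -0.0]
contact_force: [0.7, -0.3, 0.6]
gripper_width: 85.4
```

>>> {"op": "servo_tool", "data": {
  "rows": [
    [1,-4,2.5,0,0,0,0],
    [1,-4,2.5,0,0,0,0],
    [1,-4,2.5,0,0,0,0],
    [1,-4,2.5,0,0,0,0],
    [1,-4,2.5,0,0,0,0],
    [1,0,0,0,0,0,0],
    [1,0,0,0,0,0,0]
  ]
}}

```text
clock: 41.55
position: [486.7, 542.2, 215.1]
ee_rot: [-0.68, 0.733, -0.0, -0.001]
contact_force: [-0.0, -0.3, -0.7]
gripper_width: 85.5
```

```bash
python3 - <<'E'
from h import *
ims=[]
A=np.linspace(0,6.28,60)
for n,(y0,y1,x0,x1) in(("top",(110,320,130,480)),("side",(70,330,220,450))):
    d=snap(n,n+"F"); k=4; im=cv2.resize(cv2.imread(f"pics/{n}F.png"),None,fx=k,fy=k,interpolation=cv2.INTER_CUBIC)
    def C(x,y,z,r,c):
        p=np.array([(proj(d,(x+r*np.cos(t),y+r*np.sin(t),z))+.5)*k-.5 for t in A]).astype(np.int32); cv2.polylines(im,[p],True,c,2)
    R=(0,0,255);Y=(0,255,255)
    C(619,-151,8,50,Y);C(619,-151,8,26,R);C(619,-151,78,24,R)
    C(458.5,-45.5,8,34,R);C(458.5,-45.5,93,19,R);C(451,-261.5,8,50,Y)
    y=np.radians(-4.3);X=np.array([np.cos(y),np.sin(y)]);W=np.array([-X[1],X[0]])
    p=np.array([(proj(d,(*(np.array([451,-261.5])+18*a*X+38*b*W),80))+.5)*k for a,b in((1,1),(1,-1),(-1,-1),(-1,1))]).astype(np.int32); cv2.polylines(im,[p],True,R,2)
    c=im[y0*k:y1*k,x0*k:x1*k]; ims.append(c)
    # box: orange-lid centroid shift vs start
    for f in(n+"0",n+"F"):
        hh=cv2.cvtColor(load(f)["image"],cv2.COLOR_RGB2HSV).astype(int)
        m=(hh[...,0]<12)&(hh[...,1]>180)&(hh[...,2]>120)
        m[:, :]&=True; L,lab,st,ce=cv2.connectedComponentsWithStats(m.astype(np.uint8)); i=1+np.argsort(st[1:,4])[-2:]; print(f,[(st[j,4],np.round(ce[j],1)) for j in i])
a=cv2.resize(ims[0],(480,288));b=cv2.resize(ims[1],(320,362))
a=cv2.resize(ims[0],(530,318));b=cv2.resize(ims[1],(530,600))[0:600]
b=cv2.resize(ims[1][int(1040*.3):],(530,int(530*.7*1040/920)))
o=np.zeros((600,800,3),np.uint8)
a=cv2.resize(ims[0][:, 400:],(450,378));b=cv2.resize(ims[1][320:,200:],(350,350))
o[:378,:450]=a;o[:350,450:]=b
cv2.imwrite("pics/fin.png",o)
E
python3 go.py 0 0 0 0
```

```text
top0 [(np.int32(408), array([ 93.2, 369.6])), (np.int32(2290), array([170.6, 121.5]))]
topF [(np.int32(409), array([ 93.4, 369.6])), (np.int32(2212), array([170.2, 120.7]))]
side0 [(np.int32(7), array([364.6,  95.6])), (np.int32(463), array([344.3,  96.4]))]
sideF [(np.int32(60), array([168.3, 118. ])), (np.int32(308), array([348.6,  96.2]))]
t 41.6 pos [488.1 540.5 215.7] psi -94.5 w 85.5 F [-0.8 -0.7  0. ] j [ 1.06  0.58  0.27  0.   -1.26 -1.14] toolz [-0.    -0.001 -1.   ]
shift cm total [57.68 44.44 21.62] turn z deg -94.5
```

View pics/fin.png

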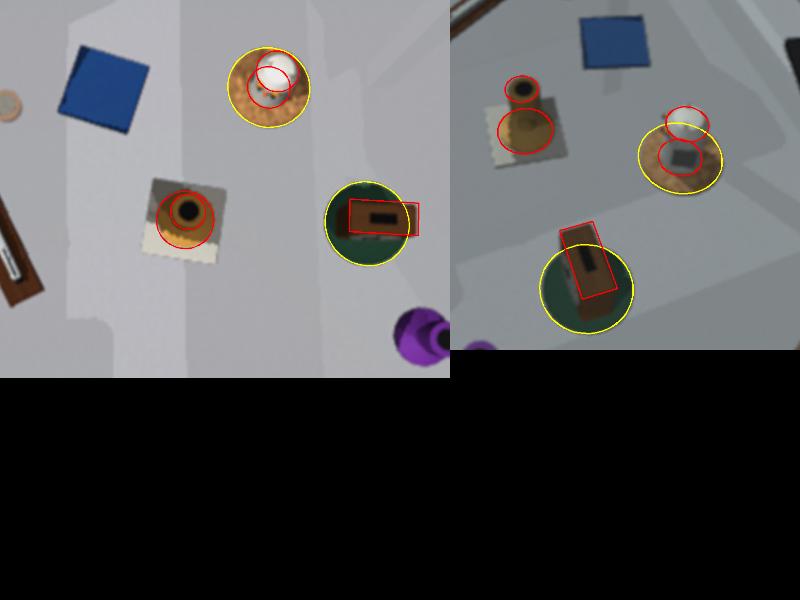

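In both views the overlays match the owl on cork, the candlestick on marble and the clock on green. In the top view the box lid has moved less than 1 px. I'm handing the job in.

```bash
python3 -c "
from bench import *
print(job_done())"
```

```text
the job is handed in; nothing more can be done
None
```

I laid the pen along the pen rest and stood the owl on the blue coaster as the spare place. Then I moved the candlestick to marble, the clock to green and the owl from blue to cork. The job was handed in at about 42 s on the robot's clock, out of 128 s; no verdict was reported.

- **Ornaments:** in the final top and side views all three stand upright. Each matches its target outline to within a few mm (the limit is 15 mm).
- **Set-downs:** the wrist force read at the end of each set-down was at most 5.5 N, against the 40 N limit.
- **Pen:** it was centred along the rest in a wrist view right after release and still lay there in a later top view. The final picture shows only part of it.
- **Box:** the orange lid moved less than 1 px in the top view. In the side view its visible patch shrank and its centre shifted about 4 px. I put that down to the arm blocking the view but did not check it another way.

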